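# Set the board-rest collar to the height gauge

### The arm

A 6-joint arm with a two-finger parallel gripper is mounted at the origin on the work surface. World frame = base frame: x ahead of the robot, y to its left, z up, the work surface at z = 0. Lengths are in m, angles in rad, forces in N, time in s.
With the tool pointing down it reaches from about 0.375 to 0.9 m from the base axis. Payload 3.1 kg.
Tool frame: the origin (TCP) lies between the finger pads; the fingertips stand 17 mm ahead of it and the grasp point (between the pads) lies 2 mm behind it; z points along the fingers, y is the line along which they close (so a half turn about z gives the same grasp; the last joint's range is limited). The gripper opens to 85 mm and grips with 20 to 120 N. Pads are 22 mm wide; open, the fingers measure 114 mm over their backs; the gripper's body (76 mm by 85 mm) begins 54 mm behind the grasp point. The pads swing forward as they close: fully open they stand 13 mm farther back than shut.
Start: joints at [-1.329, 0.527, 1.433, -0, 1.181, -0.178], TCP at [0.255, -0.571, 0.248] pointing down, gripper open.
Joint ranges: [-3.08, 3.08], [-0.75, 2.2], [0.22, 2.44], [-1.43, 4.57], [0, 2.65], [-2.85, 2.85]. Speed limits (rad/s): [2.79, 2.79, 3.14, 3.14, 3.14, 3.14].

### API

Orientations are given as a unit quaternion [x, y, z, w].
In Python, from station import sense, vision, order gives the robot as it stands.
- The arm moves only by the shell command python3 -m crank 'ROWS' [OPENING] [FORCE]. ROWS is JSON, a list of rows, each an object with "dp": the shift along the world's x, y, z in units of 30 mm (1.0 is 30 mm), a list of three; "angular": the turn, a rotation vector about the world's x, y, z in degrees, a list of three. In form: [{"dp": [dx, dy, dz], "angular": [ax, ay, az]}, ...]. A call has 1 to 20 rows; each row shifts and turns the commanded pose from where the row before left it; what a row does not reach is not made up. A row lasts 1/10 s, in which the tool goes at most 50 mm and 8.59 degrees, less where a joint would pass 70% of its speed; a pose out of reach is approached as far as the arm can. A call is refused whole if a number of a shift passes 1 or a number of a turn 8.59, either way. A call with a gripper value outside its range is refused whole. OPENING is the closure, from 0 (fully open) to 1 (shut), set as the call begins (- or left out, the last holds). The fingers move at their own pace and stop on an object; FORCE is the grip in N (left out, the last holds). Time passes only in rows, so rows that do not move let the fingers close. It gives the time, the measured TCP pose, the force, the opening and the grip force at its end, in the units of the state.
- sense(): the state, without advancing time (a new reading comes with each control period).
- vision.snapshot(name): name is "side" or "top" or "wrist"; returns a dict with "image" (480x640x3 uint8, blue, green, red), "range_z" (480x640 float32, m along the optical axis (not along the pixel's ray), 0 where there is no reading), "mtx" (3x3 intrinsics, pixels), "pose" (4x4, takes a point from camera to world coordinates); the wrist camera has in their place "mount" (4x4, takes a point from camera to tool coordinates, whose origin is the TCP and whose axes are the flange's). Camera axes: x right, y down, z forward; pixel columns grow to the right and rows downward; lengths in m; the calibration is good to about 2 mm. A picture is of the moment at which its call begins: read the wrist's pose just before it.
- order.sign_off(): hands the job in; it is judged then, once.
The state is a dict: "t": time; "q": joint angles; "qd": joint speeds; "tau": joint torques, N m; "tcp_pos": TCP position; "tool_rot": TCP orientation; "force": force on the tool from outside, world axes, zero at the start; "ft_torque": the same for the moment, N m; "finger_gap": opening from 0.0 (shut) to 1.0 (fully open); "gripper_force": force on a finger pad.
Only numpy, scipy, OpenCV 4.12 (cv2) and the standard library are available. Lean on these libraries where they do the work, as an engineer would, in place of code of your own. Each camera call takes 0.05 s, during which the arm holds its last target. There are 200 camera calls.

### The job

The knurled collar on the threaded post has to be set to the height of the maple gauge. Slide the slotted gauge fully home around the post underneath the collar, spin the collar down until it bears snugly but gently on top of the gauge, then draw the gauge straight out and leave it standing on the counter well clear of the post, with the collar left at exactly that height and everything else undisturbed.

Things in the scene. Friction and masses are not known exactly. Their poses are not given: they have to be found in the camera images.
- post: Steel threaded rod, 12 mm in diameter, 82 mm tall, fixed in the countertop through a flush aluminium flange 60 mm across, too thin to catch on. Origin on the rod's axis at counter height, z up. No preferred yaw: the gauge may come in from any side.
- collar_foot (a point): Centre of the underside of the knurled aluminium collar, 40 mm in diameter and 30 mm tall, round the rod, with a slick 38 mm brass washer as its lowest 2.5 mm. Right-hand fast thread: 12 mm per full turn, down when turned clockwise seen from above. Starts 43 to 46.5 mm above the counter; travels 30 to 51 mm.
- collar_top (a point): Centre of the collar's top, 30 mm above collar_foot. Turning takes about 0.045 N m; it stays where it is left; fingers pressing with 4 N each slip round it at about 0.1 N m. Bearing on the gauge is stiff: 0.1 rad more adds several newtons, each newton adds about 0.005 to 0.009 N m to the turning torque. Wanted bearing about 3 to 12 N; over 20 N marks the maple.
- gauge: Loose maple gauge, about 160 g: block 44 mm wide (y), exactly 40 mm tall, x = -105 to +28 mm, with a slot 16 mm wide right through it, open at the +x end, end wall at x = -8 mm. Origin on the underside, where the rod's axis lies when home (end wall 2 mm off the rod; touching it is home too). +x points out of the slot's mouth, z up. Starts standing on the counter.
- gauge_grip (a point): Point in the middle of the gauge's grip block, which stands on the tail: 30 mm long (x), 22 mm wide (y), from 40 to 76 mm above the underside. The point lies at x = -82 mm, y = 0, 60 mm above the underside. Axes as the gauge.
- disc_a: Bystander: wooden disc, 32 mm in diameter, 10 mm thick, lying on the counter; origin centre of underside.
- disc_b: Bystander: wooden disc, as disc_a.
- disc_c: Bystander: wooden disc, as disc_a.
- cup: Bystander: empty clear plastic cup, rim radius 38 mm, 95 mm tall, standing on the counter to one side; origin centre of underside.
- chalk_block: Bystander: plain maple block without slot or grip, 90 x 44 x 40 mm; origin centre of underside.
- wax_tin: Bystander: closed aluminium tin, radius 35 mm, 45 mm tall; origin centre of underside.
Mind the look-alikes: they are no part of the job. What is shaped like the gauge but blue is not meant.

How it is judged:
By the outcome, as a careful person would: the job done as asked, in the order asked, and still so for the second after the job is handed in, with the robot touching nothing.
It also fails if it takes over 72 s, if anything falls off the work surface, if the arm or the gripper's body presses on something with over 40 N, if the wrist force passes 120 N, or if a joint passes its speed limit or range.

## Working session

There is one attempt and no reset: what is moved stays moved. The work goes in short steps, Python scripts to look and compute and a shell command to move; the robot and the scene stay as the last step left them, time stands still between calls to the robot, and variables do not carry over. Pictures are saved under pics/ and viewed, at most 10 in all, crops included, and the job is handed in when it is done.

```bash
mkdir -p pics; ls; python3 - <<'E'
from station import sense, vision
import cv2, numpy as np, pickle
s=sense(); print(s)
d={n:vision.snapshot(n) for n in("top","side")}
pickle.dump(d,open("d0.pkl","wb"))
for n in d:
    print(n,d[n]["mtx"].tolist(),np.round(d[n]["pose"],3).tolist()); cv2.imwrite(f"pics/{n}0.png",d[n]["image"])
E
```

```text
pics
{'t': 0.0, 'q': array([-1.32950561e+00,  5.28459478e-01,  1.43396227e+00, -1.14838880e-05,
        1.18140738e+00, -1.78465778e-01]), 'qd': array([ 2.62803424e-04, -5.42165275e-05,  6.44694813e-04, -1.40817779e-04,
       -2.46149961e-03,  2.47274435e-04]), 'tau': array([ 2.03379153e-03, -4.42340684e+01, -1.78022110e+01, -5.57671558e-05,
        8.57728795e-03,  6.79387682e-06]), 'tcp_pos': array([ 0.25458169, -0.5700189 ,  0.24731863]), 'tool_rot': array([ 9.78055221e-01,  2.08342830e-01, -4.04279306e-05, -1.11752084e-03]), 'force': array([ 0.07548154,  0.29585636, -0.12890627]), 'ft_torque': array([-0.00365877,  0.06574748,  0.01460739]), 'gripper_force': 0.0, 'finger_gap': 1.0023049463061329}
top [[477.2787068019194, 0.0, 324.2477980185782], [0.0, 477.2787068019194, 238.28253749298506], [0.0, 0.0, 1.0]] [[-0.013, -0.998, 0.066, 0.521], [-1.0, 0.014, 0.023, -0.081], [-0.024, -0.066, -0.998, 0.976], [0.0, 0.0, 0.0, 1.0]]
side [[491.8682532180207, 0.0, 326.98867138460696], [0.0, 491.8682532180207, 237.26271190334805], [0.0, 0.0, 1.0]] [[-0.96, -0.191, 0.204, 0.323], [-0.279, 0.641, -0.715, 0.732], [0.005, -0.744, -0.669, 0.813], [0.0, 0.0, 0.0, 1.0]]
```

View pics/top0.png

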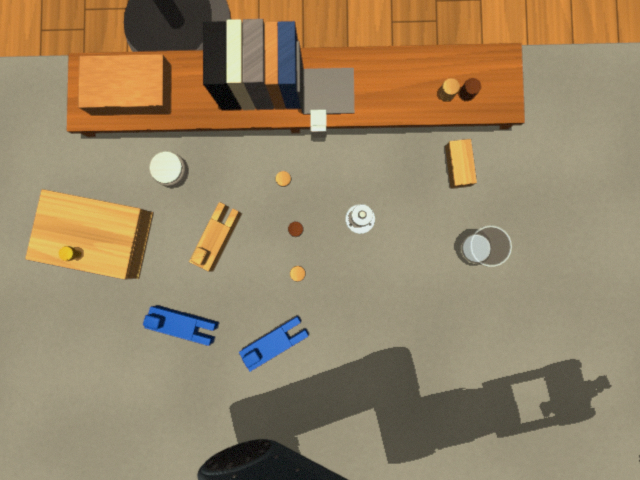

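View pics/side0.png

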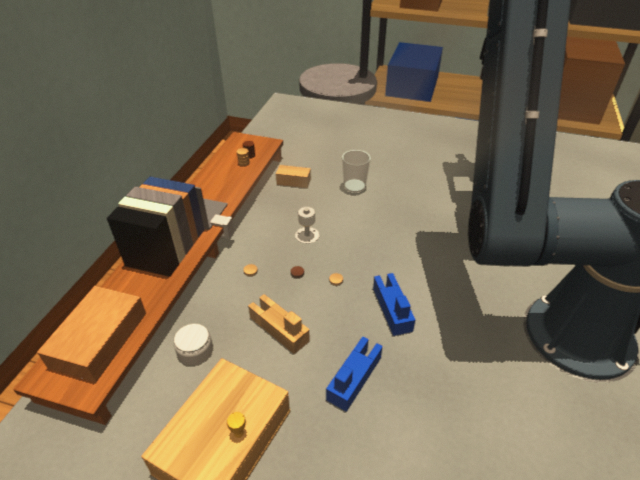

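The top view shows the maple slotted gauge at about (215,238), with its grip at (202,255) and its mouth at (230,210). The look-alikes are the blue gauges at (180,325) and (274,343), the plain chalk block at (462,163) and the wooden board at (88,235). The post and collar are at (361,218), the discs at (283,179), (296,229) and (298,273), the cup at (480,247) and the tin at (167,168). I choose (215,238) because it is maple and has both a slot and a grip. I'll check that in a close crop.

```bash
cat >vis.py <<'E'
import numpy as np, cv2
def cloud(d,pose=None):
    P=d["pose"] if pose is None else pose; K=d["mtx"]; z=d["range_z"]
    v,u=np.mgrid[:480,:640]
    c=np.stack([(u-K[0,2])/K[0,0]*z,(v-K[1,2])/K[1,1]*z,z],-1)
    return c@P[:3,:3].T+P[:3,3]
def ray(d,uv,h,pose=None):
    P=d["pose"] if pose is None else pose; K=d["mtx"]
    r=P[:3,:3]@np.array([(uv[0]-K[0,2])/K[0,0],(uv[1]-K[1,2])/K[1,1],1]); return P[:3,3]+r*(h-P[2,3])/r[2]
def box(a):
    (c,(w,h),t)=cv2.minAreaRect((a[:,:2]*1000).astype(np.float32)); return np.round(c,1),round(w,1),round(h,1),round(t,1)
E
python3 - <<'E'
import pickle; from vis import *
d=pickle.load(open("d0.pkl","rb"));T=d["top"];S=d["side"]
X=cloud(T);hsv=cv2.cvtColor(T["image"],cv2.COLOR_BGR2HSV)
print("ctr z",np.median(X[300:320,350:400,2]), (T["range_z"]==0).mean())
m=np.zeros((480,640),bool);m[195:280,180:250]=1
sat=(hsv[...,1]>110)&(hsv[...,0]<30)&(hsv[...,2]>60)
print([ (u,v,hsv[v,u].tolist()) for u,v in((215,240),(202,257),(283,179),(300,180))])
for lo,hi in((.03,.05),(.066,.086)):
    a=X[m&(X[...,2]>lo)&(X[...,2]<hi)];print("gauge",len(a),np.median(a[:,2]),box(a))
for n,(a,b,c,e),lo,hi in(("collar",(195,240,340,385),.06,.095),("rodtop",(195,240,340,385),.079,.1),("chalk",(130,195,440,485),.03,.06)):
    q=np.zeros_like(m);q[a:b,c:e]=1;p=X[q&(X[...,2]>lo)&(X[...,2]<hi)];print(n,len(p),np.median(p,0) if len(p) else '',box(p) if len(p) else '')
for n,uv,h in(("a",(283,179),.01),("b",(296,229),.01),("c",(298,273),.01),("cupbase",(477,248),0.002),("post flange",(361,218),.0),("tin",(167,168),.045)):print(n,np.round(ray(T,uv,h),3))
cv2.imwrite("pics/crop.png",np.hstack([cv2.resize(T["image"][190:285,180:260],(400,475)),cv2.resize(T["image"][180:260,320:400],(400,475))]))
E
```

```text
ctr z 0.00033695719763937593 0.003948567708333333
[(215, 240, [17, 163, 216]), (202, 257, [19, 155, 221]), (283, 179, [18, 162, 226]), (300, 180, [24, 50, 157])]
gauge 1200 0.04028295246745439 (array([590.6, 159.2]), 45.5, 133.0, 63.4)
gauge 196 0.07589119341333256 (array([551.5, 179.1]), 23.0, 29.9, 62.4)
collar 366 [ 0.6242437  -0.13233144  0.07468396] (array([ 625.3, -132.5]), 39.2, 40.6, 45.8)
rodtop 40 [ 0.62505909 -0.132228    0.08175488] (array([ 620.1, -129.4]), 12.6, 23.6, 57.2)
chalk 1067 [ 0.72982472 -0.333609    0.04035141] (array([ 730.5, -334.8]), 89.9, 44.8, 5.3)
a [0.708 0.024 0.01 ]
b [ 0.605 -0.002  0.01 ]
c [ 0.516 -0.005  0.01 ]
cupbase [ 0.562 -0.368  0.002]
post flange [ 0.627 -0.135  0.   ]
tin [0.728 0.251 0.045]
```

View pics/crop.png

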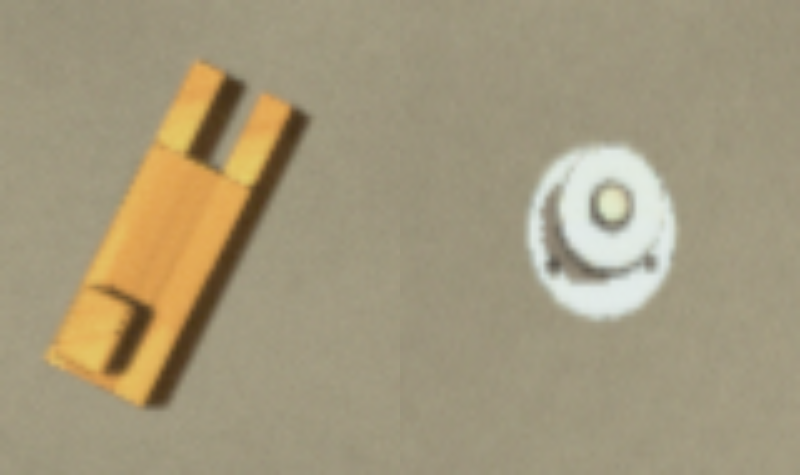

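The left half of the crop shows a maple block with an open slot at the upper right and a grip block at the lower left, so it is the gauge. The right half shows the collar on its post. Next I move to above the grip.

```bash
python3 -m crank '[{"dp":[0.4,0.95,0],"angular":[0,0,-2.5]},{"dp":[0.4,0.95,0],"angular":[0,0,-2.5]},{"dp":[0.4,0.95,0],"angular":[0,0,-2.5]},{"dp":[0.4,0.95,0],"angular":[0,0,-2.5]},{"dp":[0.4,0.95,0],"angular":[0,0,-2.5]},{"dp":[0.4,0.95,0],"angular":[0,0,-2.5]},{"dp":[0.4,0.95,0],"angular":[0,0,-2.5]},{"dp":[0.4,0.95,0],"angular":[0,0,-2.5]},{"dp":[0.4,0.95,0],"angular":[0,0,-2.5]},{"dp":[0.4,0.95,0],"angular":[0,0,-2.5]},{"dp":[0.4,0.95,0],"angular":[0,0,-2.5]},{"dp":[0.4,0.95,0],"angular":[0,0,-2.5]},{"dp":[0.4,0.95,0],"angular":[0,0,-2.5]},{"dp":[0.4,0.95,0],"angular":[0,0,-2.5]},{"dp":[0.4,0.95,0],"angular":[0,0,-2.5]},{"dp":[0.4,0.95,0],"angular":[0,0,-2.5]},{"dp":[0.4,0.95,0],"angular":[0,0,-2.5]},{"dp":[0.4,0.95,0],"angular":[0,0,-2.5]},{"dp":[0.4,0.95,0],"angular":[0,0,-2.5]},{"dp":[0.4,0.95,0],"angular":[0,0,-2.5]}]' 0 20
cat >st.py <<'E'
from station import sense; import numpy as np
from scipy.spatial.transform import Rotation as R
def st():
    s=sense(); M=R.from_quat(s["tool_rot"]).as_matrix()
    print("t %.2f tcp %s yawx %.1f tilt %s gap %.3f gf %.1f F %s T %s q6 %.0f"%(s["t"],np.round(s["tcp_pos"]*1000,1),np.degrees(np.arctan2(M[1,0],M[0,0])),np.round(M[:2,2],3),s["finger_gap"],s["gripper_force"],np.round(s["force"],1),np.round(s["ft_torque"],3),np.degrees(s["q"][5])));return s
if __name__=="__main__": st()
E
python3 st.py
```

```text
t: 2.1
tcp_pos: [0.4948, 0.0006, 0.248]
tool_rot: [0.974, -0.225, -0.0, 0.0]
force: [-0.3, -1.5, -1.5]
finger_gap: 0.999
gripper_force: 0.0
t 2.10 tcp [494.8   0.6 248. ] yawx -26.0 tilt [-0.001  0.   ] gap 0.999 gf 0.0 F [-0.3 -1.5 -1.5] T [ 0.003 -0.04  -0.005] q6 103
```

```bash
python3 -m crank '[{"dp":[0.27,0.85,-0.5],"angular":[0,0,-0.15]},{"dp":[0.27,0.85,-0.5],"angular":[0,0,-0.15]},{"dp":[0.27,0.85,-0.5],"angular":[0,0,-0.15]},{"dp":[0.27,0.85,-0.5],"angular":[0,0,-0.15]},{"dp":[0.27,0.85,-0.5],"angular":[0,0,-0.15]},{"dp":[0.27,0.85,-0.5],"angular":[0,0,-0.15]},{"dp":[0.27,0.85,-0.5],"angular":[0,0,-0.15]},{"dp":[0,0,0],"angular":[0,0,0]},{"dp":[0,0,0],"angular":[0,0,0]}]' >/dev/null
python3 - <<'E'
from st import st; from vis import *; from station import vision
import numpy as np
s=st(); from scipy.spatial.transform import Rotation as R
d=vision.snapshot("wrist"); T=np.eye(4);T[:3,:3]=R.from_quat(s["tool_rot"]).as_matrix();T[:3,3]=s["tcp_pos"]
P=T@d["mount"]; X=cloud(d,P); h=X[...,2]; near=np.linalg.norm(X[...,:2]-[.57,.17],axis=-1)<.12
sat=cv2.cvtColor(d["image"],cv2.COLOR_BGR2HSV)[...,1]>100
for lo,hi in((.03,.05),(.066,.086)):
    a=X[near&sat&(h>lo)&(h<hi)];print(len(a),np.median(a[:,2]) if len(a) else '',box(a) if len(a) else '')
cv2.imwrite("pics/w1.png",d["image"])
E
```

```text
t 3.00 tcp [550.8 178.  142.6] yawx -26.9 tilt [-0.002 -0.001] gap 1.001 gf 0.0 F [-0.5 -0.5  0.3] T [-0.057  0.046 -0.017] q6 124
9561 0.039808932897197585 (array([589.6, 160. ]), 43.7, 132.3, 63.2)
1647 0.07553706568786173 (array([551.1, 179.7]), 21.5, 30.2, 63.3)
```

View pics/w1.png

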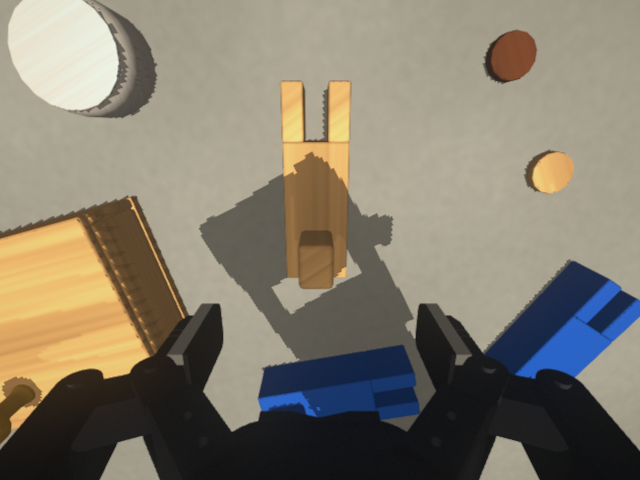

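The wrist view has the gauge at (316,180) with its grip at (316,260), centred between the fingers, and the path down is clear. It agrees with the top view to about 1 mm. Next I descend and grip.

```bash
python3 -m crank '[{"dp":[0.01,0.05,-0.45],"angular":[0,0,0]},{"dp":[0,0,-0.45],"angular":[0,0,0]},{"dp":[0,0,-0.45],"angular":[0,0,0]},{"dp":[0,0,-0.45],"angular":[0,0,0]},{"dp":[0,0,-0.45],"angular":[0,0,0]},{"dp":[0,0,-0.45],"angular":[0,0,0]},{"dp":[0,0,0],"angular":[0,0,0]}]' >/dev/null; python3 st.py; python3 -m crank '[{"dp":[0,0,0],"angular":[0,0,0]},{"dp":[0,0,0],"angular":[0,0,0]},{"dp":[0,0,0],"angular":[0,0,0]},{"dp":[0,0,0],"angular":[0,0,0]},{"dp":[0,0,0],"angular":[0,0,0]},{"dp":[0,0,0],"angular":[0,0,0]},{"dp":[0,0,0],"angular":[0,0,0]},{"dp":[0,0,0],"angular":[0,0,0]},{"dp":[0,0,0],"angular":[0,0,0]},{"dp":[0,0,0],"angular":[0,0,0]}]' 1 35 >/dev/null; python3 st.py
```

```text
t 3.75 tcp [550.3 179.   59.9] yawx -27.0 tilt [-0.004 -0.001] gap 1.002 gf 0.0 F [-0.2 -0.3 -1.8] T [-0.011  0.019 -0.042] q6 124
t 4.75 tcp [552.2 179.5  63. ] yawx -27.0 tilt [0.001 0.   ] gap 0.252 gf 36.2 F [-0.1  1.1  6.5] T [ 0.081  0.089 -0.021] q6 124
```

```bash
python3 -m crank '[{"dp":[0,0,0.8],"angular":[0,0,0]},{"dp":[0,0,0.8],"angular":[0,0,0]},{"dp":[0,0,0.8],"angular":[0,0,0]},{"dp":[0,0,0.8],"angular":[0,0,0]},{"dp":[-0.4,-0.92,0],"angular":[0,0,4.07]},{"dp":[-0.4,-0.92,0],"angular":[0,0,4.07]},{"dp":[-0.4,-0.92,0],"angular":[0,0,4.07]},{"dp":[-0.4,-0.92,0],"angular":[0,0,4.07]},{"dp":[-0.4,-0.92,0],"angular":[0,0,4.07]},{"dp":[-0.4,-0.92,0],"angular":[0,0,4.07]},{"dp":[-0.4,-0.92,0],"angular":[0,0,4.07]},{"dp":[0.13,-0.92,0],"angular":[0,0,4.07]},{"dp":[0.13,-0.92,0],"angular":[0,0,4.07]},{"dp":[0.13,-0.92,0],"angular":[0,0,4.07]},{"dp":[0.13,-0.92,0],"angular":[0,0,4.07]},{"dp":[0.13,-0.92,0],"angular":[0,0,4.07]},{"dp":[0.13,-0.92,0],"angular":[0,0,4.07]},{"dp":[0.13,-0.92,0],"angular":[0,0,4.07]},{"dp":[0,0,0],"angular":[0,0,0]},{"dp":[0,0,0],"angular":[0,0,0]}]' >/dev/null; python3 st.py
```

```text
t 6.75 tcp [ 494.2 -207.2  157.5] yawx 29.9 tilt [-0.002  0.001] gap 0.246 gf 35.3 F [-0.1  0.5 -2.4] T [-0.012  0.052  0.03 ] q6 25
```

```bash
python3 -m crank '[{"dp":[0,0,-0.6],"angular":[0,0,0]},{"dp":[0,0,-0.6],"angular":[0,0,0]},{"dp":[0,0,-0.6],"angular":[0,0,0]},{"dp":[0,0,-0.6],"angular":[0,0,0]},{"dp":[0,0,-0.5],"angular":[0,0,0]},{"dp":[0,0,0],"angular":[0,0,0]},{"dp":[0,0,0],"angular":[0,0,0]}]' >/dev/null
cat >meas.py <<'E'
from st import st; from vis import *; from station import vision
import sys; from scipy.spatial.transform import Rotation as R
s=st(); d=vision.snapshot("wrist"); T=np.eye(4);T[:3,:3]=R.from_quat(s["tool_rot"]).as_matrix();T[:3,3]=s["tcp_pos"]
X=cloud(d,T@d["mount"]); h=X[...,2]; hsv=cv2.cvtColor(d["image"],cv2.COLOR_BGR2HSV); wood=(hsv[...,1]>100)&(hsv[...,0]<30)
nr=np.linalg.norm(X[...,:2]-[.625,-.1325],axis=-1)
D=vision.snapshot("top"); Y=cloud(D); hy=Y[...,2]; hs=cv2.cvtColor(D["image"],cv2.COLOR_BGR2HSV); w2=(hs[...,1]>100)&(hs[...,0]<30)
ny=np.linalg.norm(Y[...,:2]-[.625,-.1325],axis=-1)
for n,Q,hh,N,W in(("wrist",X,h,nr,wood),("top",Y,hy,ny,w2)):
    for k,m in(("collar",(hh>.06)&(hh<.079)&(N<.035)&~W),("gauge",(hh>.036)&(hh<.056)&(N<.2)&W)):
        a=Q[m]; print(n,k,len(a),*( (np.round(np.median(a,0)*1000,1),box(a)) if len(a)>10 else ()))
if len(sys.argv)>1: cv2.imwrite(sys.argv[1],d["image"])
E
python3 meas.py pics/w2.png
```

```text
t 7.45 tcp [ 494.5 -205.9   71.1] yawx 30.0 tilt [-0.002  0.001] gap 0.249 gf 35.2 F [-0.6 -0.6 -1.9] T [-0.055  0.081 -0.019] q6 25
wrist collar 0
wrist gauge 19533 [ 544.4 -178.4   47.8] (array([ 541.1, -179.6]), 107.7, 43.9, 30.1)
top collar 333 [ 624.4 -132.4   74.5] (array([ 625.4, -132.5]), 39.4, 40.5, 45.7)
top gauge 817 [ 558.8 -173.1   49.1] (array([ 679.8, -215.9]), 309.6, 209.2, 15.4)
```

View pics/w2.png

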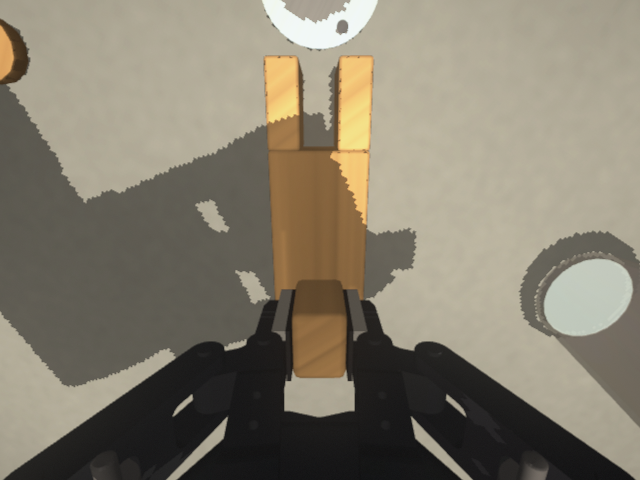

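The flange arc at the top centre (columns 263–378) lines up with the slot (columns 301–339). I'll fit the flange circle against the slot edges for the lateral offset.

```bash
cat >lat.py <<'E'
from st import st; from vis import *; from station import vision
from scipy.spatial.transform import Rotation as R; from scipy.optimize import least_squares
s=st(); d=vision.snapshot("wrist"); T=np.eye(4);T[:3,:3]=R.from_quat(s["tool_rot"]).as_matrix();T[:3,3]=s["tcp_pos"]
P=T@d["mount"]; im=d["image"]; hsv=cv2.cvtColor(im,cv2.COLOR_BGR2HSV)
K=d["mtx"]; print("K cx",K[0,2])
w=((hsv[...,1]<40)&(hsv[...,2]>200)).astype(np.uint8); w[:, :200]=0; w[:,440:]=0; w[120:]=0
c=max(cv2.findContours(w,cv2.RETR_EXTERNAL,cv2.CHAIN_APPROX_NONE)[0],key=cv2.contourArea)[:,0]
o=[]
for u in range(c[:,0].min(),c[:,0].max()+1):
    v=c[c[:,0]==u,1].max()
    if v>3:o.append(ray(d,(u,v),0.,P)[:2])
o=np.array(o); f=least_squares(lambda p:np.hypot(*(o-p).T)-.03,[.625,-.1325],loss="soft_l1",f_scale=.0005)
print("flange",np.round(f.x*1000,1),"rms mm",np.sqrt(np.mean(f.fun**2))*1000)
wood=(hsv[...,1]>90)&(hsv[...,0]<30); hg=s["tcp_pos"][2]-.063+.04; mid=[]
for v in range(62,112,4):
    x=np.where(wood[v,250:390])[0]+250
    g=np.where(np.diff(x)>15)[0]
    if len(g): mid.append([ray(d,(x[0],v),hg,P)[:2],ray(d,(x[g[0]],v),hg,P)[:2],ray(d,(x[g[0]+1],v),hg,P)[:2],ray(d,(x[-1],v),hg,P)[:2]])
mid=np.array(mid); y=np.radians(30); n=np.array([-np.sin(y),np.cos(y)]); 
print("edges lateral rel flange mm",np.round(np.median((mid-f.x)@n,0)*1000,2), "tcp lat",((s["tcp_pos"][:2]-f.x)@n)*1000,"along",((s["tcp_pos"][:2]-f.x)@[np.cos(y),np.sin(y)])*1000)
print("slot dir", [np.round(np.degrees(np.arctan(np.polyfit((mid[:,k]-f.x)@[np.cos(y),np.sin(y)],(mid[:,k]-f.x)@n,1)[0])),2) for k in range(4)])
E
python3 lat.py
```

```text
t 7.55 tcp [ 495.4 -206.8   72. ] yawx 30.0 tilt [ 0.001 -0.   ] gap 0.253 gf 35.2 F [ 0.  -0.5 -1.9] T [ 0.002  0.077 -0.051] q6 25
K cx 318.9709483577981
flange [ 624.5 -132. ] rms mm 0.1439269462903181
edges lateral rel flange mm [ 20.69   6.12  -7.62 -22.34] tcp lat -0.19834747626426857 along -149.2003275848744
slot dir [np.float64(0.24), np.float64(3.47), np.float64(-2.74), np.float64(0.48)]
```

```bash
python3 -m crank '[{"dp":[-0.01,0.015,-0.12],"angular":[0,0,-0.2]},{"dp":[0,0,-0.12],"angular":[0,0,0]},{"dp":[0,0,0],"angular":[0,0,0]},{"dp":[0,0,0],"angular":[0,0,0]}]' >/dev/null; python3 st.py;  python3 -m crank '[{"dp":[0,0,-0.03],"angular":[0,0,0]},{"dp":[0,0,0],"angular":[0,0,0]}]' >/dev/null; python3 st.py; python3 lat.py
```

```text
t 8.00 tcp [ 494.6 -206.6   64. ] yawx 29.8 tilt [-0.  0.] gap 0.251 gf 35.3 F [-0.1 -0.6 -1.7] T [-0.053  0.042  0.012] q6 26
t 8.20 tcp [ 494.8 -206.7   63.2] yawx 29.8 tilt [0. 0.] gap 0.251 gf 35.3 F [ 0.4 -0.3 -1.9] T [-0.04   0.062  0.013] q6 26
t 8.20 tcp [ 494.8 -206.7   63.2] yawx 29.8 tilt [0. 0.] gap 0.251 gf 35.3 F [ 0.4 -0.3 -1.9] T [-0.04   0.062  0.013] q6 26
K cx 318.9709483577981
flange [ 624.4 -132. ] rms mm 0.15875441625421627
edges lateral rel flange mm [ 20.65   6.07  -7.63 -22.37] tcp lat 0.14517340000990014 along -149.65501857550882
slot dir [np.float64(0.0), np.float64(3.24), np.float64(-2.97), np.float64(0.25)]
```

```bash
python3 -m crank '[{"dp":[-0.013,0.023,-0.02],"angular":[0,0,0]},{"dp":[0.2,0.115,0],"angular":[0,0,0]},{"dp":[0.2,0.115,0],"angular":[0,0,0]},{"dp":[0.2,0.115,0],"angular":[0,0,0]},{"dp":[0.2,0.115,0],"angular":[0,0,0]},{"dp":[0,0,0],"angular":[0,0,0]}]' >/dev/null; python3 st.py;  python3 -m crank '[{"dp":[0.2,0.115,0],"angular":[0,0,0]},{"dp":[0.2,0.115,0],"angular":[0,0,0]},{"dp":[0.2,0.115,0],"angular":[0,0,0]},{"dp":[0,0,0],"angular":[0,0,0]}]' >/dev/null; python3 st.py
```

```text
t 8.85 tcp [ 519.9 -191.5   62.9] yawx 29.8 tilt [ 0.002 -0.   ] gap 0.253 gf 36.2 F [0.2 2.1 4.7] T [ 0.227 -0.067 -0.022] q6 28
t 9.25 tcp [ 537.1 -181.4   62.9] yawx 29.8 tilt [ 0.001 -0.   ] gap 0.252 gf 36.3 F [-0.6  0.7  5.2] T [ 0.04   0.147 -0.035] q6 30
```

```bash
python3 -m crank '[{"dp":[0.17,0.1,0],"angular":[0,0,0]},{"dp":[0.17,0.1,0],"angular":[0,0,0]},{"dp":[0.14,0.08,0],"angular":[0,0,0]},{"dp":[0,0,0],"angular":[0,0,0]}]' >/dev/null; python3 st.py;  python3 -m crank '[{"dp":[0.03,0.017,0],"angular":[0,0,0]},{"dp":[0,0,0],"angular":[0,0,0]}]' >/dev/null; python3 st.py; python3 -m crank '[{"dp":[0.03,0.017,0],"angular":[0,0,0]},{"dp":[0,0,0],"angular":[0,0,0]}]' >/dev/null; python3 st.py
```

```text
t 9.65 tcp [ 550.9 -173.3   62.9] yawx 29.8 tilt [ 0. -0.] gap 0.253 gf 36.4 F [-2.5 -0.8  6.9] T [-0.113  0.278 -0.015] q6 32
t 9.85 tcp [ 551.3 -173.1   63. ] yawx 29.8 tilt [-0.001 -0.   ] gap 0.254 gf 36.5 F [-4.2 -2.3  6.6] T [-0.336  0.447 -0.008] q6 32
t 10.05 tcp [ 551.9 -172.7   62.9] yawx 29.8 tilt [-0.001 -0.   ] gap 0.252 gf 36.4 F [-4.4 -2.2  6.2] T [-0.434  0.472  0.007] q6 32
```

```bash
python3 -m crank '[{"dp":[0.035,0.02,0],"angular":[0,0,0]},{"dp":[0,0,0],"angular":[0,0,0]}]' >/dev/null; python3 st.py; python3 -m crank '[{"dp":[0.035,0.02,0],"angular":[0,0,0]},{"dp":[0,0,0],"angular":[0,0,0]}]' >/dev/null; python3 st.py
```

```text
t 10.25 tcp [ 552.9 -172.1   62.9] yawx 29.8 tilt [-0.001 -0.   ] gap 0.250 gf 36.4 F [-4.3 -2.6  6.4] T [-0.385  0.49  -0.053] q6 32
t 10.45 tcp [ 554.  -171.5   63. ] yawx 29.8 tilt [-0.001 -0.   ] gap 0.249 gf 36.4 F [-4.7 -2.3  7. ] T [-0.414  0.532 -0.054] q6 32
```

```bash
python3 -m crank '[{"dp":[0.025,0.015,0],"angular":[0,0,0]},{"dp":[0,0,0],"angular":[0,0,0]}]' >/dev/null; python3 st.py; python3 -m crank '[{"dp":[0.025,0.015,0],"angular":[0,0,0]},{"dp":[0,0,0],"angular":[0,0,0]}]' >/dev/null; python3 st.py
```

```text
t 10.65 tcp [ 554.7 -171.1   63. ] yawx 29.8 tilt [-0.001 -0.   ] gap 0.251 gf 36.5 F [-5.8 -3.2  6.2] T [-0.494  0.564 -0.051] q6 32
t 10.85 tcp [ 555.4 -170.6   62.9] yawx 29.8 tilt [-0.001 -0.   ] gap 0.253 gf 36.4 F [-5.1 -1.5  6.5] T [-0.399  0.54  -0.098] q6 32
```

```bash
python3 -m crank '[{"dp":[0.025,0.015,0],"angular":[0,0,0]},{"dp":[0,0,0],"angular":[0,0,0]}]' >/dev/null; python3 st.py; python3 meas.py; python3 - <<'E'
from station import vision; import cv2
from vis import *
d=vision.snapshot("side"); a=d["image"][195:275,270:350]; t=vision.snapshot("top")["image"][185:285,330:430]
cv2.imwrite("pics/home.png",np.hstack([cv2.resize(a,(400,400),interpolation=2),cv2.resize(t,(400,400),interpolation=2)]))
E
```

```text
t 11.05 tcp [ 556.2 -170.2   63. ] yawx 29.8 tilt [-0.001 -0.   ] gap 0.252 gf 36.4 F [-5.7 -4.   6.4] T [-0.402  0.548 -0.049] q6 32
t 11.05 tcp [ 556.2 -170.2   63. ] yawx 29.8 tilt [-0.001 -0.   ] gap 0.252 gf 36.4 F [-5.7 -4.   6.4] T [-0.402  0.548 -0.049] q6 32
wrist collar 10941 [ 625.7 -131.2   73.9] (array([ 624.2, -132. ]), 41.1, 41.0, 15.4)
wrist gauge 11396 [ 587.6 -152.5   39.9] (array([ 603.2, -144.1]), 108.1, 43.9, 29.9)
top collar 210 [ 630.2 -125.2   74.2] (array([ 628.8, -126.2]), 25.2, 40.2, 60.9)
top gauge 245 [ 686.9 -126.4   42.4] (array([ 736.2, -179.6]), 208.0, 224.6, 23.5)
```

View pics/home.png

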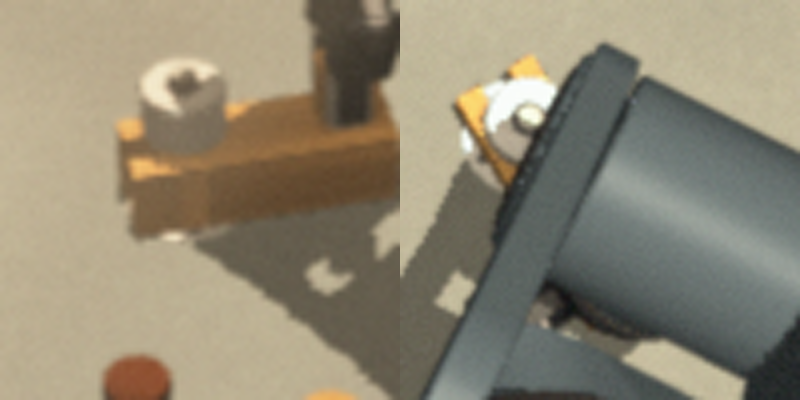

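Left panel (side view): the collar at (180,105) sits over the gauge, with the slot around the post. In the wrist measurement the gauge front is 29.8 mm past the axis and laterally centred, so it is home. Next I release it and go over the collar.

```bash
python3 -m crank '[{"dp":[0,0,0],"angular":[0,0,0]},{"dp":[0,0,0],"angular":[0,0,0]},{"dp":[0,0,0],"angular":[0,0,0]},{"dp":[0,0,0],"angular":[0,0,0]},{"dp":[0,0,0],"angular":[0,0,0]}]' 0.35 20 >/dev/null; python3 st.py; python3 -m crank '[{"dp":[0,0,0.2],"angular":[0,0,0]},{"dp":[0,0,0.7],"angular":[0,0,0]},{"dp":[0,0,0.7],"angular":[0,0,0]},{"dp":[0,0,0.7],"angular":[0,0,0]},{"dp":[0,0,0.7],"angular":[0,0,0]},{"dp":[0.227,0.127,0],"angular":[0,0,8]},{"dp":[0.227,0.127,0],"angular":[0,0,8]},{"dp":[0.227,0.127,0],"angular":[0,0,8]},{"dp":[0.227,0.127,0],"angular":[0,0,8]},{"dp":[0.227,0.127,0],"angular":[0,0,8]},{"dp":[0.227,0.127,0],"angular":[0,0,8]},{"dp":[0.227,0.127,0],"angular":[0,0,8]},{"dp":[0.227,0.127,0],"angular":[0,0,8]},{"dp":[0.227,0.127,0],"angular":[0,0,8]},{"dp":[0.227,0.127,0],"angular":[0,0,8]},{"dp":[0,0,0],"angular":[0,0,8]},{"dp":[0,0,0],"angular":[0,0,8]},{"dp":[0,0,0],"angular":[0,0,8]},{"dp":[0,0,0],"angular":[0,0,8]},{"dp":[0,0,0],"angular":[0,0,0]}]' >/dev/null; python3 meas.py; python3 st.py
```

```text
t 11.75 tcp [ 557.  -169.7   62.4] yawx 29.8 tilt [-0.  0.] gap 0.651 gf 0.0 F [-0.4 -0.5  0.3] T [ 0.018 -0.     0.033] q6 32
t 13.75 tcp [ 625.  -131.7  153. ] yawx 141.8 tilt [ 0. -0.] gap 0.652 gf 0.0 F [-0.6  1.   1. ] T [-0.007  0.046 -0.01 ] q6 -74
wrist collar 2763 [ 620.2 -129.3   73.7] (array([ 623., -132.]), 41.1, 40.2, 73.8)
wrist gauge 6022 [ 583.3 -153.3   39.8] (array([ 702. , -141.1]), 289.2, 226.2, 46.6)
top collar 47 [ 609.2 -124.7   73.2] (array([ 610.6, -125. ]), 29.6, 7.4, 62.2)
top gauge 690 [ 594.3 -153.3   40.7] (array([ 709.6, -160.6]), 258.2, 220.3, 43.1)
t 13.85 tcp [ 625.  -131.7  152.9] yawx 141.6 tilt [ 0. -0.] gap 0.649 gf 0.0 F [ 0.2 -0.7 -0.1] T [-0.031  0.032 -0.058] q6 -74
```

```bash
python3 -m crank '[{"dp":[-0.02,-0.01,-0.6],"angular":[0,0,0]},{"dp":[0,0,-0.6],"angular":[0,0,0]},{"dp":[0,0,-0.6],"angular":[0,0,0]},{"dp":[0,0,-0.6],"angular":[0,0,0]},{"dp":[0,0,-0.57],"angular":[0,0,0]},{"dp":[0,0,0],"angular":[0,0,0]},{"dp":[0,0,0],"angular":[0,0,0]}]' >/dev/null; python3 st.py; python3 -m crank '[{"dp":[0,0,0],"angular":[0,0,0]},{"dp":[0,0,0],"angular":[0,0,0]},{"dp":[0,0,0],"angular":[0,0,0]},{"dp":[0,0,0],"angular":[0,0,0]},{"dp":[0,0,0],"angular":[0,0,0]},{"dp":[0,0,0],"angular":[0,0,0]}]' 1 20 >/dev/null; python3 st.py
```

```text
t 14.55 tcp [ 624.4 -132.    63.5] yawx 141.7 tilt [-0.  0.] gap 0.652 gf 0.0 F [-0.3 -0.6 -0.1] T [-0.071 -0.031 -0.028] q6 -74
t 15.15 tcp [ 625.3 -132.2   64.7] yawx 141.8 tilt [ 0.002 -0.001] gap 0.459 gf 23.5 F [1.4 1.9 5.7] T [ 0.18  -0.061 -0.025] q6 -74
```

```bash
cat >tq.py <<'E'
from station import sense; import numpy as np
s=sense(); print("t %.2f tau6 %.4f Tz %.3f F %s z %.1f q6 %.2f gf %.1f qd6 %.3f"%(s["t"],s["tau"][5],s["ft_torque"][2],np.round(s["force"],1),s["tcp_pos"][2]*1000,np.degrees(s["q"][5]),s["gripper_force"],s["qd"][5]))
E
python3 tq.py
python3 -m crank '[{"dp":[0,0,-0.0067],"angular":[0,0,-6]},{"dp":[0,0,-0.0067],"angular":[0,0,-6]},{"dp":[0,0,-0.0067],"angular":[0,0,-6]}]' >/dev/null; python3 tq.py
python3 -m crank '[{"dp":[0,0,-0.0067],"angular":[0,0,-6]},{"dp":[0,0,-0.0067],"angular":[0,0,-6]},{"dp":[0,0,-0.0067],"angular":[0,0,-6]}]' >/dev/null; python3 tq.py
python3 -m crank '[{"dp":[0,0,0],"angular":[0,0,0]},{"dp":[0,0,0],"angular":[0,0,0]}]' >/dev/null; python3 tq.py
python3 -m crank '[{"dp":[0,0,-0.0067],"angular":[0,0,-3]},{"dp":[0,0,-0.0033],"angular":[0,0,-3]},{"dp":[0,0,-0.0033],"angular":[0,0,-3]}]' >/dev/null; python3 tq.py
python3 -m crank '[{"dp":[0,0,-0.0033],"angular":[0,0,-3]},{"dp":[0,0,-0.0033],"angular":[0,0,-3]},{"dp":[0,0,-0.0033],"angular":[0,0,-3]}]' >/dev/null; python3 tq.py
```

```text
t 15.15 tau6 -0.0178 Tz -0.025 F [1.4 1.9 5.7] z 64.7 q6 -73.73 gf 23.5 qd6 -0.000
t 15.45 tau6 -0.6552 Tz 0.024 F [-1.1 -0.6  6.2] z 64.1 q6 -55.49 gf 23.6 qd6 1.036
t 15.75 tau6 -0.6543 Tz 0.041 F [-1.  -0.6  7.3] z 63.5 q6 -37.49 gf 23.6 qd6 1.037
t 15.95 tau6 -0.0456 Tz -0.075 F [-1.4 -1.   6. ] z 63.5 q6 -37.72 gf 23.7 qd6 -0.001
t 16.25 tau6 -0.3119 Tz 0.063 F [-2.1 -0.7  7.4] z 63.1 q6 -28.62 gf 23.7 qd6 0.518
t 16.55 tau6 -0.3118 Tz 0.041 F [-3.1 -1.7  8.2] z 62.8 q6 -19.62 gf 23.7 qd6 0.516
```

```bash

python3 -m crank '[{"dp":[0,0,-0.0033],"angular":[0,0,-3]},{"dp":[0,0,-0.0033],"angular":[0,0,-3]},{"dp":[0,0,-0.0033],"angular":[0,0,-3]},{"dp":[0,0,-0.0033],"angular":[0,0,-3]}]' >/dev/null; python3 tq.py
python3 -m crank '[{"dp":[0,0,-0.0033],"angular":[0,0,-3]},{"dp":[0,0,-0.0033],"angular":[0,0,-3]},{"dp":[0,0,-0.0033],"angular":[0,0,-3]}]' >/dev/null; python3 tq.py
python3 -m crank '[{"dp":[0,0,-0.0017],"angular":[0,0,-1.5]},{"dp":[0,0,-0.0017],"angular":[0,0,-1.5]},{"dp":[0,0,-0.0017],"angular":[0,0,-1.5]}]' >/dev/null; python3 tq.py
python3 -m crank '[{"dp":[0,0,-0.0017],"angular":[0,0,-1.5]},{"dp":[0,0,-0.0017],"angular":[0,0,-1.5]}]' >/dev/null; python3 tq.py
python3 -m crank '[{"dp":[0,0,-0.0017],"angular":[0,0,-1.5]},{"dp":[0,0,-0.0017],"angular":[0,0,-1.5]}]' >/dev/null; python3 tq.py
python3 -m crank '[{"dp":[0,0,-0.0017],"angular":[0,0,-1.5]},{"dp":[0,0,-0.0017],"angular":[0,0,-1.5]}]' >/dev/null; python3 tq.py
```

```text
t 16.95 tau6 -0.3122 Tz 0.048 F [-2.  -0.9  8.4] z 62.4 q6 -7.62 gf 23.8 qd6 0.518
t 17.25 tau6 -0.3126 Tz 0.030 F [-2.8  0.1  8.4] z 62.1 q6 1.38 gf 23.8 qd6 0.518
t 17.55 tau6 -0.1412 Tz -0.003 F [-4.1 -0.6  9.3] z 61.9 q6 5.82 gf 23.8 qd6 0.259
t 17.75 tau6 -0.1415 Tz 0.023 F [-3.4 -0.9  8.6] z 61.9 q6 8.82 gf 23.8 qd6 0.258
t 17.95 tau6 -0.1417 Tz 0.059 F [-4.4 -0.7  8. ] z 61.8 q6 11.82 gf 23.9 qd6 0.259
t 18.15 tau6 -0.1419 Tz -0.006 F [-3.1 -0.1  9.5] z 61.6 q6 14.82 gf 23.9 qd6 0.260
```

```bash
R='python3 tq.py'
python3 -m crank '[{"dp":[0,0,0],"angular":[0,0,-1.5]},{"dp":[0,0,0],"angular":[0,0,-1.5]}]' >/dev/null; $R
python3 -m crank '[{"dp":[0,0,0],"angular":[0,0,-1.5]},{"dp":[0,0,0],"angular":[0,0,-1.5]}]' >/dev/null; $R
python3 -m crank '[{"dp":[0,0,-0.0017],"angular":[0,0,-1.5]},{"dp":[0,0,-0.0017],"angular":[0,0,-1.5]}]' >/dev/null; $R
python3 -m crank '[{"dp":[0,0,-0.0017],"angular":[0,0,-1.5]},{"dp":[0,0,-0.0017],"angular":[0,0,-1.5]}]' >/dev/null; $R
```

```text
t 18.35 tau6 -0.1411 Tz 0.078 F [-4.5 -0.2  8.4] z 61.5 q6 17.82 gf 23.8 qd6 0.260
t 18.55 tau6 -0.1407 Tz 0.055 F [-4.2 -1.   7.5] z 61.5 q6 20.82 gf 23.8 qd6 0.259
t 18.75 tau6 -0.1412 Tz 0.006 F [-4.2 -0.9  8.1] z 61.3 q6 23.82 gf 23.8 qd6 0.260
t 18.95 tau6 -0.1415 Tz 0.017 F [-4.8 -0.3  9.8] z 61.2 q6 26.82 gf 23.8 qd6 0.258
```

```bash
R='python3 tq.py'
python3 -m crank '[{"dp":[0,0,-0.0017],"angular":[0,0,-1.5]},{"dp":[0,0,-0.0017],"angular":[0,0,-1.5]}]' >/dev/null; $R
python3 -m crank '[{"dp":[0,0,-0.0017],"angular":[0,0,-1.5]},{"dp":[0,0,-0.0017],"angular":[0,0,-1.5]}]' >/dev/null; $R
python3 -m crank '[{"dp":[0,0,-0.0017],"angular":[0,0,-1.5]},{"dp":[0,0,-0.0017],"angular":[0,0,-1.5]}]' >/dev/null; $R
python3 -m crank '[{"dp":[0,0,-0.0017],"angular":[0,0,-1.5]},{"dp":[0,0,-0.0017],"angular":[0,0,-1.5]}]' >/dev/null; $R
```

```text
t 19.15 tau6 -0.1417 Tz 0.054 F [-4.1  0.2  9. ] z 61.1 q6 29.82 gf 23.8 qd6 0.258
t 19.35 tau6 -0.1420 Tz 0.067 F [-3.7 -0.3  9.1] z 61.0 q6 32.82 gf 23.8 qd6 0.259
t 19.55 tau6 -0.1422 Tz 0.016 F [-3.4  0.8  9.1] z 60.9 q6 35.82 gf 23.9 qd6 0.258
t 19.75 tau6 -0.1423 Tz 0.026 F [-4.3  0.6  8.9] z 60.9 q6 38.82 gf 23.9 qd6 0.258
```

```bash
cat >>tq.py <<'E'
import sys
if len(sys.argv)>1 and s["tau"][5]>float(sys.argv[1]): sys.exit("RISE: stop")
E
R='python3 tq.py -0.135'
python3 -m crank '[{"dp":[0,0,-0.0017],"angular":[0,0,-1.5]},{"dp":[0,0,-0.0017],"angular":[0,0,-1.5]}]' >/dev/null; $R && python3 -m crank '[{"dp":[0,0,-0.0017],"angular":[0,0,-1.5]},{"dp":[0,0,-0.0017],"angular":[0,0,-1.5]}]' >/dev/null && $R && python3 -m crank '[{"dp":[0,0,-0.0017],"angular":[0,0,-1.5]},{"dp":[0,0,-0.0017],"angular":[0,0,-1.5]}]' >/dev/null && $R && python3 -m crank '[{"dp":[0,0,-0.0017],"angular":[0,0,-1.5]},{"dp":[0,0,-0.0017],"angular":[0,0,-1.5]}]' >/dev/null && $R && python3 -m crank '[{"dp":[0,0,-0.0017],"angular":[0,0,-1.5]},{"dp":[0,0,-0.0017],"angular":[0,0,-1.5]}]' >/dev/null && $R && python3 -m crank '[{"dp":[0,0,-0.0017],"angular":[0,0,-1.5]},{"dp":[0,0,-0.0017],"angular":[0,0,-1.5]}]' >/dev/null && $R && python3 -m crank '[{"dp":[0,0,-0.0017],"angular":[0,0,-1.5]},{"dp":[0,0,-0.0017],"angular":[0,0,-1.5]}]' >/dev/null && $R
```

```text
t 19.95 tau6 -0.1200 Tz 0.019 F [-5.3  1.2 10. ] z 60.8 q6 41.82 gf 23.9 qd6 0.258RISE: stop
```

```bash
python3 -m crank '[{"dp":[0,0,0],"angular":[0,0,-1.5]}]' >/dev/null; python3 tq.py
```

```text
t 20.05 tau6 -0.1104 Tz 0.030 F [-3.9  1.5  9. ] z 60.8 q6 43.31 gf 23.9 qd6 0.260
```

```bash
python3 -m crank '[{"dp":[0,0,0],"angular":[0,0,-1.5]}]' >/dev/null; python3 tq.py;  python3 -m crank '[{"dp":[0,0,0],"angular":[0,0,-0.8]},{"dp":[0,0,0.02],"angular":[0,0,0]},{"dp":[0,0,0],"angular":[0,0,0]}]' >/dev/null; python3 tq.py; python3 -m crank '[{"dp":[0,0,0],"angular":[0,0,0]},{"dp":[0,0,0],"angular":[0,0,0]},{"dp":[0,0,0],"angular":[0,0,0]},{"dp":[0,0,0],"angular":[0,0,0]},{"dp":[0,0,0],"angular":[0,0,0]}]' 0.35 20 >/dev/null; python3 st.py;python3 tq.py
```

```text
t 20.15 tau6 -0.1035 Tz 0.080 F [-4.5  1.1  9.8] z 60.8 q6 44.81 gf 23.9 qd6 0.260
t 20.45 tau6 0.0043 Tz 0.007 F [-5.1  0.4  7.6] z 60.8 q6 45.56 gf 23.7 qd6 -0.002
t 20.95 tcp [ 624.5 -132.1   60.1] yawx 22.5 tilt [-0.  0.] gap 0.653 gf 0.0 F [ 0.4 -0.2  0.8] T [0.009 0.013 0.008] q6 46
t 20.95 tau6 0.0000 Tz 0.008 F [ 0.4 -0.2  0.8] z 60.1 q6 45.56 gf 0.0 qd6 -0.001
```

```bash
python3 -m crank '[{"dp":[0,0,0.4],"angular":[0,0,0]},{"dp":[0,0,0.65],"angular":[0,0,0]},{"dp":[0,0,0.65],"angular":[0,0,0]},{"dp":[0,0,0.65],"angular":[0,0,0]},{"dp":[0,0,0.65],"angular":[0,0,0]},{"dp":[-0.45,-0.25,0],"angular":[0,0,1.5]},{"dp":[-0.45,-0.25,0],"angular":[0,0,1.5]},{"dp":[-0.45,-0.25,0],"angular":[0,0,1.5]},{"dp":[-0.45,-0.25,0],"angular":[0,0,1.5]},{"dp":[-0.46,-0.26,0],"angular":[0,0,1.4]},{"dp":[0,0,0],"angular":[0,0,0]},{"dp":[0,0,0],"angular":[0,0,0]}]' >/dev/null; python3 meas.py pics/w3.png; python3 - <<'E'
from st import st; from vis import *; from station import vision; from scipy.spatial.transform import Rotation as R
s=st(); d=vision.snapshot("wrist"); T=np.eye(4);T[:3,:3]=R.from_quat(s["tool_rot"]).as_matrix();T[:3,3]=s["tcp_pos"]
X=cloud(d,T@d["mount"]);m=(X[...,2]>.07)&(X[...,2]<.08)&(np.linalg.norm(X[...,:2]-[.555,-.171],axis=-1)<.03);print("grip",m.sum(),box(X[m]))
E
```

```text
t 22.15 tcp [ 557.2 -170.   151.1] yawx 29.8 tilt [ 0.002 -0.   ] gap 0.649 gf 0.0 F [ 0.9  0.6 -0.7] T [-0.021  0.003 -0.047] q6 32
wrist collar 3391 [ 625.1 -131.4   69.9] (array([ 624.2, -131.8]), 41.0, 40.6, 66.2)
wrist gauge 6490 [ 587.4 -155.5   39.8] (array([ 636.5, -227.7]), 132.6, 221.9, 29.9)
top collar 202 [ 628.9 -125.1   70.5] (array([ 628.7, -125.8]), 24.8, 39.4, 62.6)
top gauge 256 [ 659.8 -129.2   42.1] (array([ 702.5, -159.1]), 268.6, 231.1, 42.9)
t 22.25 tcp [ 557.6 -169.8  150.9] yawx 29.9 tilt [ 0.001 -0.   ] gap 0.647 gf 0.0 F [-0.6  0.5 -0.3] T [-0.036  0.048  0.031] q6 32
grip 1460 (array([ 554.5, -171.5]), 30.2, 21.7, 30.4)
```

View pics/w3.png

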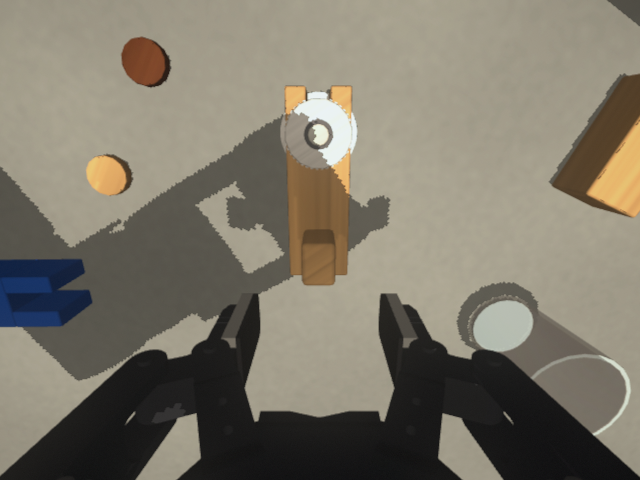

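The wrist view shows the collar at (318,132) seated on the gauge, with its top at 69.9 mm, and the grip at (318,258) centred between the fingers. Next I regrip and draw out.

```bash
python3 -m crank '[{"dp":[-0.06,-0.035,-0.6],"angular":[0,0,0]},{"dp":[0,0,-0.6],"angular":[0,0,0]},{"dp":[0,0,-0.6],"angular":[0,0,0]},{"dp":[0,0,-0.6],"angular":[0,0,0]},{"dp":[0,0,-0.52],"angular":[0,0,0]},{"dp":[0,0,0],"angular":[0,0,0]},{"dp":[0,0,0],"angular":[0,0,0]}]' >/dev/null; python3 st.py; python3 -m crank '[{"dp":[0,0,0],"angular":[0,0,0]},{"dp":[0,0,0],"angular":[0,0,0]},{"dp":[0,0,0],"angular":[0,0,0]},{"dp":[0,0,0],"angular":[0,0,0]},{"dp":[0,0,0],"angular":[0,0,0]},{"dp":[0,0,0],"angular":[0,0,0]}]' 1 30 >/dev/null; python3 st.py
```

```text
t 23.00 tcp [ 555.2 -170.6   62.7] yawx 29.9 tilt [-0.  0.] gap 0.647 gf 0.0 F [-0.2  0.6 -0.3] T [-0.01  -0.009 -0.002] q6 32
t 23.60 tcp [ 555.4 -171.1   63.7] yawx 29.9 tilt [ 0.002 -0.001] gap 0.253 gf 32.5 F [-0.2  1.5  6.4] T [ 0.176 -0.018  0.06 ] q6 32
```

```bash
python3 -m crank '[{"dp":[-0.0433,-0.025,0],"angular":[0,0,0]},{"dp":[-0.0867,-0.05,0],"angular":[0,0,0]},{"dp":[-0.0867,-0.05,0],"angular":[0,0,0]}]' >/dev/null; python3 st.py; python3 -m crank '[{"dp":[-0.0867,-0.05,0],"angular":[0,0,0]},{"dp":[-0.0867,-0.05,0],"angular":[0,0,0]},{"dp":[-0.0867,-0.05,0],"angular":[0,0,0]},{"dp":[-0.0867,-0.05,0],"angular":[0,0,0]}]' >/dev/null; python3 st.py
```

```text
t 23.90 tcp [ 551.4 -174.8   63.8] yawx 29.8 tilt [ 0.007 -0.002] gap 0.253 gf 31.3 F [ 3.3  1.2 -0.8] T [0.074 0.029 0.062] q6 31
t 24.30 tcp [ 541.1 -181.    63.7] yawx 29.8 tilt [ 0.007 -0.002] gap 0.251 gf 32.0 F [6.5 3.5 3.7] T [ 0.547 -0.797 -0.033] q6 30
```

```bash
python3 -m crank '[{"dp":[-0.1,-0.0575,0],"angular":[0,0,0]},{"dp":[-0.1,-0.0575,0],"angular":[0,0,0]},{"dp":[-0.1,-0.0575,0],"angular":[0,0,0]},{"dp":[-0.1,-0.0575,0],"angular":[0,0,0]},{"dp":[-0.1,-0.0575,0],"angular":[0,0,0]},{"dp":[-0.1,-0.0575,0],"angular":[0,0,0]},{"dp":[-0.1,-0.0575,0],"angular":[0,0,0]},{"dp":[-0.1,-0.0575,0],"angular":[0,0,0]},{"dp":[-0.1,-0.0575,0],"angular":[0,0,0]},{"dp":[-0.1,-0.0575,0],"angular":[0,0,0]}]' >/dev/null; python3 st.py; python3 -m crank '[{"dp":[-0.2,-0.115,0],"angular":[0,0,0]},{"dp":[-0.2,-0.115,0],"angular":[0,0,0]},{"dp":[-0.2,-0.115,0],"angular":[0,0,0]},{"dp":[-0.2,-0.115,0],"angular":[0,0,0]},{"dp":[-0.2,-0.115,0],"angular":[0,0,0]},{"dp":[-0.2,-0.115,0],"angular":[0,0,0]},{"dp":[-0.2,-0.115,0],"angular":[0,0,0]},{"dp":[-0.2,-0.115,0],"angular":[0,0,0]},{"dp":[-0.1,-0.0575,0],"angular":[0,0,0]},{"dp":[0,0,0],"angular":[0,0,0]},{"dp":[0,0,0],"angular":[0,0,0]}]' >/dev/null; python3 st.py; python3 -m crank '[{"dp":[0,0,0],"angular":[0,0,0]},{"dp":[0,0,0],"angular":[0,0,0]},{"dp":[0,0,0],"angular":[0,0,0]},{"dp":[0,0,0],"angular":[0,0,0]},{"dp":[0,0,0],"angular":[0,0,0]}]' 0.3 20 >/dev/null; python3 st.py;
```

```text
t 25.30 tcp [ 510.2 -198.8   63.8] yawx 29.9 tilt [ 0.005 -0.002] gap 0.244 gf 32.0 F [5.6 4.1 3.5] T [ 0.647 -0.746 -0.073] q6 27
t 26.40 tcp [ 459.5 -228.8   64.6] yawx 29.8 tilt [ 0.007 -0.004] gap 0.249 gf 34.5 F [ 5.4  2.4 12.6] T [ 0.47  -0.93   0.026] q6 21
t 26.90 tcp [ 456.5 -227.1   62.4] yawx 29.9 tilt [-0.001  0.001] gap 0.698 gf 0.0 F [ 0.3  0.5 -0.1] T [-0.016 -0.034 -0.01 ] q6 21
```

Released. Next I lift away and check the result.

```bash
python3 -m crank '[{"dp":[0,0,0.3],"angular":[0,0,0]},{"dp":[0,0,0.7],"angular":[0,0,0]},{"dp":[0,0,0.8],"angular":[0,0,0]},{"dp":[0,0,0.8],"angular":[0,0,0]},{"dp":[0,0,0.8],"angular":[0,0,0]},{"dp":[0,0,0.8],"angular":[0,0,0]},{"dp":[0,-0.8,0.4],"angular":[0,0,0]},{"dp":[0,-0.8,0],"angular":[0,0,0]},{"dp":[0,-0.8,0],"angular":[0,0,0]},{"dp":[0,-0.8,0],"angular":[0,0,0]},{"dp":[0,-0.8,0],"angular":[0,0,0]},{"dp":[0,-0.8,0],"angular":[0,0,0]},{"dp":[0,0,0],"angular":[0,0,0]},{"dp":[0,0,0],"angular":[0,0,0]}]' 0 >/dev/null; python3 st.py; python3 - <<'E'
from station import vision; from vis import *
import pickle
d=vision.snapshot("top"); X=cloud(d); O=pickle.load(open("d0.pkl","rb"))["top"]; X0=cloud(O)
n=np.linalg.norm(X[...,:2]-[.6243,-.132],axis=-1)
for Q,k in((X0,"before"),(X,"after")):
    m=(np.linalg.norm(Q[...,:2]-[.6243,-.132],axis=-1)<.017)&(Q[...,2]>.06)&(Q[...,2]<.079); print(k,"collar top",np.median(Q[m][:,2]),box(Q[m]))
hs=cv2.cvtColor(d["image"],cv2.COLOR_BGR2HSV); m=(hs[...,1]>100)&(hs[...,0]<30)&(X[...,2]>.03)&(X[...,2]<.05)&(np.linalg.norm(X[...,:2]-[.49,-.21],axis=-1)<.12); print("gauge",np.median(X[m][:,2]),box(X[m]))
cv2.imwrite("pics/end.png",d["image"])
E
```

```text
t 28.30 tcp [ 456.5 -370.9  200.9] yawx 29.8 tilt [-0.     0.001] gap 1.002 gf 0.0 F [ 0.2  0.2 -0.1] T [-0.021  0.046  0.054] q6 10
before collar top 0.07457160892662518 (array([ 624.3, -132.7]), 32.3, 32.4, 43.1)
after collar top 0.07074570088875187 (array([ 623.8, -131.9]), 32.5, 32.7, 87.8)
gauge 0.040293664733723866 (array([ 503.6, -205.9]), 133.3, 44.5, 29.9)
```

View pics/end.png

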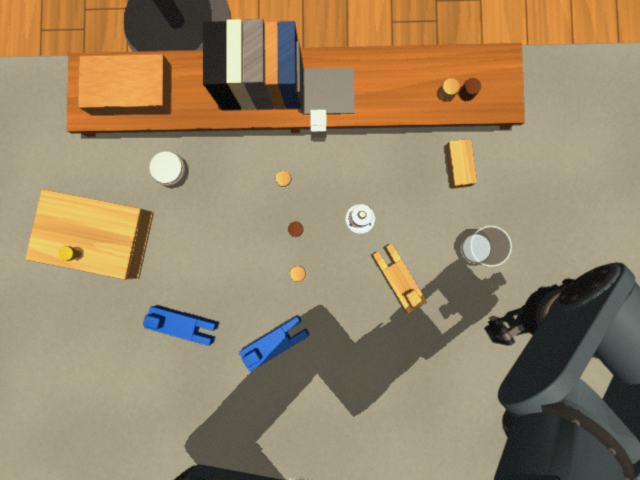

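The top view shows the gauge standing at (398,278), clear of the post at (361,218). The discs, cup, tin, chalk block and blue gauges are where they were.

```bash
python3 -c "
from station import order; print(order.sign_off())"
```

```text
the job is handed in; nothing more can be done
None
```

The job is handed in at about 28 s: the collar was turned down onto the gauge to roughly 5–9 N (estimated from wrist torque; the wrist camera read its top at 69.9 mm, against 70 for a 40 mm setting), the gauge was drawn straight out and stands about 50 mm clear of the collar, and the bystanders look unmoved; no verdict was returned.

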